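# Uncover the digestion vessel and close it with its sprung safety cap

## Robot

A 6-joint arm with a two-finger parallel gripper is mounted at the origin on a cart in front of the work surface, level with it; the furniture and walls round the work are solid. World frame = base frame: x ahead of the robot, y to its left, z up, the work surface at z = 0. Lengths are in m, angles in rad, forces in N, time in s.
With the tool pointing down it reaches from about 0.25 to 0.8 m from the base axis. Payload 3.9 kg.
Tool frame: the origin (TCP) lies between the finger pads; the fingertips stand 19 mm ahead of it and the grasp point (between the pads) is the TCP (env.nose_length is the distance from the TCP to the fingertips, in m); z points along the fingers, y is the line along which they close (so a half turn about z gives the same grasp; the last joint's range is limited). The gripper opens to 85 mm and grips with 20 to 120 N. Pads are 22 mm wide; open, the fingers measure 114 mm over their backs; the gripper's body (76 mm by 85 mm) begins 54 mm behind the grasp point. The pads swing forward as they close: fully open they stand 13 mm farther back than shut.
Start: joints at [-1.203, 0.26, -0.138, 1.173, 0, 1.571], TCP at [0.189, -0.49, 0.25] pointing down, gripper open.
Joint ranges: [-2.78, 2.78], [-0.83, 1.72], [-1.28, 1.37], [-1.9, 2.12], [-1.57, 1.48], [-3.14, 3.14]. Speed limits (rad/s): [2.57, 2.57, 3.14, 3.14, 3.14, 3.14].

## Interface

Orientations are given as a 3x3 rotation matrix whose columns are the frame's x, y, z axes.
In Python, from rig import env gives the robot as it stands.
- The arm moves only by the tool apply_moves, never from a script. Its argument "targets" is a list that holds one entry, the list of rows, each a list of 7 numbers: the shift along the world's x, y, z in units of 50 mm (1.0 is 50 mm), then the turn, a rotation vector about the world's x, y, z in units of 8 degrees (1.0 is 8 degrees), then the closure, from 0 (fully open) to 1 (shut). A call has 1 to 10 rows; each row is the pose to reach, as a shift and turn from the pose commanded when the call began; what a row does not reach only later rows make up. A row lasts 1/10 s, in which the tool goes at most 50 mm and 8.59 degrees, less where a joint would pass 70% of its speed; a pose out of reach is approached as far as the arm can. A call with a gripper value outside its range is refused whole. The fingers move at their own pace and stop on an object; the grip force is fixed at half the most. Time passes only in rows, so rows that repeat a pose let the fingers close. It gives the time, the measured TCP pose, the force, the opening and the grip force at its end, in the units of the state.
- env.get_state(): the state, without advancing time (a new reading comes with each control period).
- env.snapshot(name): name is "scene" or "top"; returns the picture (384x512x3 uint8, red, green, blue); there is no depth.
- env.calibration(name): a dict with "fx", "fy", "cx", "cy" (pixels), "world_from_camera" (4x4, takes a point from camera to world coordinates). Camera axes: x right, y up, looking along -z (the intrinsics and any distortion apply to the point x, -y, -z); pixel columns grow to the right and rows downward; lengths in m; the calibration is good to about 2 mm. A picture is of the moment at which its call begins. calibration takes no time and is no camera call.
- env.close_job(): hands the job in; it is judged then, once.
The state is a dict: "t": time; "joint_positions": joint angles; "joint_vel": joint speeds; "effort": joint torques, N m; "tcp_pos": TCP position; "tcp_rot": TCP orientation; "ft_force": force on the tool from outside, world axes, zero at the start; "wrist_torque": the same for the moment, N m; "grip_width": opening from 0.0 (shut) to 1.0 (fully open); "finger_force": force on a finger pad.
Only numpy, scipy, OpenCV 4.12 (cv2) and the standard library are available. Lean on these libraries where they do the work, as an engineer would, in place of code of your own. Each camera call takes 0.05 s, during which the arm holds its last target. There are 200 camera calls.

## Task

Close the steel digestion vessel with its safety cap: first take the yellow dust cover off the vessel and lay it flat in the white drip tray without dropping it. Free the cap from the blue storage dock by pushing it down against its spring and twisting it anticlockwise, set it on the vessel, turn it until its lugs drop into the notches, then push it down and twist it clockwise until it catches, and let go; never force it past its catch or stops. Do not shift or knock over the glassware and bottles standing around.

Things in the scene. Friction and masses are not known exactly. Their poses are not given: they have to be found in the camera images.
- safety_cap: Black round safety cap with an orange wing grip, about 90 g. Origin: centre of the flange's underside; z up along its axis, x along the wing. Flange 54 mm across, 6 mm thick (z 0 to 6). Wing: upright bar on the flange, 50 mm long (x), 14 mm wide (y), z 6 to 32 mm, white stripes at its ends. The cap is the same after half a turn. It starts locked in the dock.
- cap_grip (a point): Centre of the cap's wing grip, on the axis, 20 mm above the flange's underside; axes as the cap's.
- dock: Fixed storage dock: round blue foot 96 mm across, 29 mm high, with a grey bayonet collar 68 mm across. Origin: centre of its underside on the worktop, z up. The lugs sit locked along the dock's x axis (red dots on the rim) and pass in and out only through two notches at 60 degrees anticlockwise (seen from above) from x (white dots), where a stop ends the turn.
- dock_rim (a point): Centre of the dock collar's rim, 60 mm above the worktop; axes as the dock's. Cap origin above it: locked 7 mm; pushed fully down 0 mm (flange on rim); free at the notches and not pushed, 11 mm. A sprung plunger in the bore pushes the cap up: 4 N at the locked height, 9 N fully down. To pass the catch the cap must be more than 5 mm below its locked height.
- vessel: Fixed squat steel digestion vessel 92 mm across with an aluminium bayonet collar 68 mm across, under the dust cover at the start. Origin: centre of its underside on the worktop, z up. The collar is the same as the dock's: notches (white dots) at 60 degrees anticlockwise from the vessel's x axis; locked along x (red dots), where a stop ends the clockwise turn.
- vessel_rim (a point): Centre of the vessel collar's rim, 100 mm above the worktop; axes as the vessel's. Cap origin above it: lugs lying on the ledge beside the notches 17 mm; dropped into the notches 11 mm; pushed fully down 0 mm (9 N), where it can be turned; locked and sprung up 7 mm. Play: lugs about 4 degrees, spigot 2.5 mm.
- cylinder: Bystander: glass measuring cylinder, loose, 223 mm high, tube 37 mm across on a foot 60 mm across; stands between dock and vessel. Origin: centre of its underside.
- glass_bottle: Bystander: open glass bottle with a blue ring, loose, 52 mm across, 140 mm high; stands about 100 mm from the vessel's axis. Origin: centre of its underside.
- white_bottle: Bystander: white plastic bottle with a blue lid, loose, 48 mm across, 83 mm high; stands about 95 mm from the dock's axis. Origin: centre of its underside.
- beaker: Bystander: glass beaker standing on its rim, loose, 72 mm across, 99 mm high, at the right of the work. Origin: centre of its underside.
- cap_lugs (a point): On the cap's axis, 14 mm below the flange's underside, at mid-height of its two steel lugs (z -17 to -11 mm), which stand out at +x and -x below the ends of the wing: 11 mm wide (y), out to 25.5 mm from the axis. They sit on a round spigot 34 mm across that reaches from the flange down to z -23 mm, the last 5 mm tapered to 24 mm.
- dust_cover: Loose yellow round dust cover, 40 g, lying on the vessel's rim at the start: flat disc 64 mm across and 5 mm thick with an upright knob 20 mm across in its middle, top of the knob 27 mm above the underside. Origin: centre of the underside, z up.
- tray: Fixed white drip tray, 205 mm (its x) by 172 mm (its y), 11 mm high rim, floor 3 mm above the worktop. Origin: centre of its underside, z up. Empty, at the left of the work.
Mind the look-alikes: they are no part of the job. Leave any green or purple look-alike of the safety_cap alone. There is more than one size of the dust_cover; the one meant has the size given above.

How it is judged:
On the way, in this order (a step that is already met when the one before it is completed fails the run):
1. the cap is pushed down in the dock, at least 4 mm below its locked height (z of safety_cap in the frame of dock_rim below 0.003 m), for 0.05 s.
2. the cap is twisted free and lifted at least 30 mm clear of the dock's rim (z of safety_cap in the frame of dock_rim above 0.03 m), for 0.1 s.
3. the cap's lugs have dropped into the vessel's notches (horizontal distance between safety_cap and vessel_rim below 0.004 m and z of safety_cap in the frame of vessel_rim between -0.003 and 0.0135 m), for 0.05 s.
At the end, for the whole second after the job is handed in: Cap locked on the vessel, let go and at rest: within 4 mm of the collar's axis, flange 5 to 9 mm above the rim, wing within 10 degrees of the vessel's x (red dots), upright within 6. Dust cover flat (5 degrees) on the tray's floor, within 80 mm (tray x) and 65 mm (tray y) of its centre (horizontal distance between safety_cap and vessel_rim below 0.004 m and z of safety_cap in the frame of vessel_rim between 0.005 and 0.009 m and angle between the x axis of safety_cap and the x axis of vessel, either way round below 0.17 rad and angle between safety_cap's own z axis and vertical below 0.1 rad and linear speed of each of safety_cap, dust_cover below 0.01 m/s and x of dust_cover in the frame of tray between -0.08 and 0.08 m and y of dust_cover in the frame of tray between -0.065 and 0.065 m and height (world z) of dust_cover below 0.008 m and angle between dust_cover's own z axis and vertical below 0.08 rad); the robot touches nothing.
It fails at once if a bystander (measuring cylinder, glass bottle, white bottle, beaker) is shifted by more than 25 mm or tipped over (distance of any of cylinder, glass_bottle, white_bottle, beaker from where it was at the start of the episode above 0.025 m or angle between any of cylinder, glass_bottle, white_bottle, beaker's own z axis and vertical above 0.35 rad).
It fails at once if the dust cover is dropped or flung (faster than 1.3 m/s) (linear speed of dust_cover above 1.3 m/s).
It fails at once if the cap is forced against the catch or stops of a collar (over 120 N) (contact force between safety_cap and dock above 120 N or contact force between safety_cap and vessel above 120 N).
It also fails if it takes over 64 s, if anything falls off the work surface, if the arm or the gripper's body presses on something with over 40 N, if the wrist force passes 120 N, or if a joint passes its speed limit or range.

## Working session

There is one attempt and no reset: what is moved stays moved. The work goes in short steps, Python scripts to look and compute and a tool call to move; the robot and the scene stay as the last step left them, time stands still between calls to the robot, and variables do not carry over. Pictures are saved under pics/ and viewed, at most 10 in all, crops included, and the job is handed in when it is done.

Besides the shell and the picture viewer there is one more tool, called after "Emit:" as name(argument=value, ...) on one line, values as JSON. apply_moves: Moves the arm, as the interface text tells. Its arguments: {"type":"object","properties":{"targets":{"type":"array"}},"required":["targets"]}

```bash
mkdir -p pics; ls
cat > h.py <<'E'
import numpy as np, cv2
from rig import env
def cal(n):
    c=env.calibration(n); return c,np.array(c["world_from_camera"])
def ray(n,u,v,z):
    c,T=cal(n); d=T[:3,:3]@np.array([(u-c["cx"])/c["fx"],-(v-c["cy"])/c["fy"],-1]); o=T[:3,3]
    return o+d*(z-o[2])/d[2]
def proj(n,p):
    c,T=cal(n); q=np.linalg.inv(T)@np.append(p,1); return c["cx"]+c["fx"]*q[0]/-q[2], c["cy"]-c["fy"]*q[1]/-q[2]
def snap(n,f):
    im=env.snapshot(n); cv2.imwrite("pics/"+f,im[:,:,::-1]); return im
E
python3 - <<'E'
from h import *
for n in("scene","top"):
    snap(n,n+"0.png"); c,T=cal(n); print(c["fx"],c["cx"],c["cy"],{k:v for k,v in c.items() if k not in("fx","fy","cx","cy","world_from_camera")},T.round(3))
print(env.get_state())
E
```

```text
pics
417.073110420242 254.86318118547894 185.89711320086496 {} [[-0.791  0.351 -0.501 -0.194]
 [-0.611 -0.474  0.634  0.784]
 [-0.015  0.808  0.59   0.89 ]
 [ 0.     0.     0.     1.   ]]
426.501803324246 261.7602034296185 183.6589014222509 {} [[-0.007  0.996 -0.087  0.404]
 [-1.    -0.005  0.029 -0.057]
 [ 0.028  0.087  0.996  1.331]
 [ 0.     0.     0.     1.   ]]
{'t': 0.1, 'joint_positions': array([-1.20300145e+00,  2.60614476e-01, -1.39235336e-01,  1.17270994e+00,
       -5.09665157e-06,  1.57077642e+00]), 'joint_vel': array([-0.00028741, -0.00102791,  0.00296434, -0.00027443,  0.00061225,
        0.000639  ]), 'effort': array([-5.84958998e-04, -4.06509483e+01,  2.54527348e+01,  1.01120729e-02,
       -8.35734136e-05, -1.50802737e-05]), 'tcp_pos': array([ 0.18855818, -0.4893483 ,  0.24955192]), 'tcp_rot': array([[ 9.33115325e-01,  3.59576671e-01, -6.38811709e-04],
       [ 3.59577238e-01, -9.33113877e-01,  1.64366205e-03],
       [-5.06154271e-06, -1.76342840e-03, -9.99998445e-01]]), 'ft_force': array([0.02697765, 0.06442777, 0.00464475]), 'wrist_torque': array([ 0.02527352, -0.01338229,  0.04709265]), 'finger_force': 0.0, 'grip_width': 0.999283567696851}
```

```bash
ls pics
```

```text
scene0.png
top0.png
```

View pics/scene0.png

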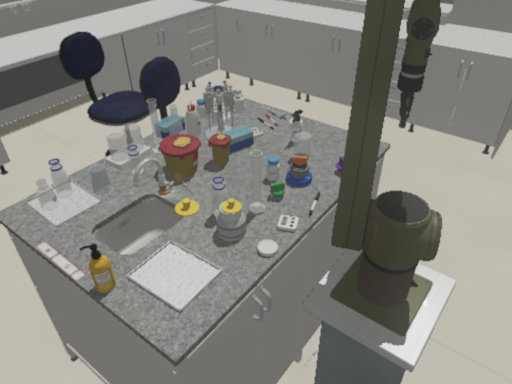

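View pics/top0.png

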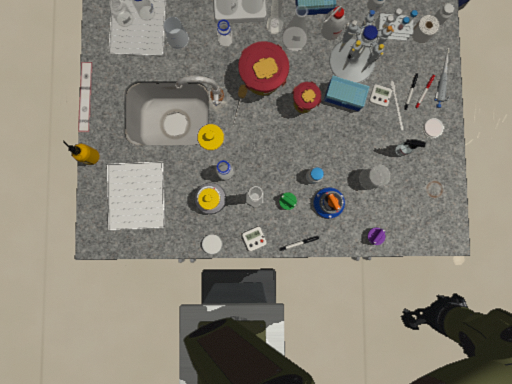

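The scene view shows the vessel with its cover at about (231,210), the dock with its orange wing at (300,170), and the cylinder at (257,180). In the top view the vessel is at (209,199), the dock at (330,202), the tray at (136,196), the cylinder at (255,195), the glass bottle at (224,170), the white bottle at (316,174) and the beaker at (376,176).

Run:
```python
from h import *
t=cv2.imread("pics/top0.png"); s=cv2.imread("pics/scene0.png")
cr=lambda im,x,y,w,h,k: cv2.resize(im[y:y+h,x:x+w],None,fx=k,fy=k,interpolation=cv2.INTER_CUBIC)
a=cr(t,185,150,50,35*2,8)[:, :400]; b=cr(t,305,150,50,70,8)
a=a[:560]; 
A=np.hstack([cr(t,185,175,50,50,8),cr(t,305,177,50,50,8)])[:400]
B=np.hstack([cr(s,200,188,100,50,4),cr(s,250,150,100,50,4)])
cv2.imwrite("pics/c1.png",np.vstack([A,B]))
h=cv2.cvtColor(t,cv2.COLOR_BGR2HSV)
def blob(lo,hi,box):
    m=cv2.inRange(h,lo,hi); x,y,w,hh=box; m2=np.zeros_like(m); m2[y:y+hh,x:x+w]=m[y:y+hh,x:x+w]
    n,l,st,c=cv2.connectedComponentsWithStats(m2); i=1+np.argmax(st[1:,4]); 
    pts=np.argwhere(l==i)[:,::-1].astype(np.float32); return c[i],st[i],cv2.minAreaRect(pts),cv2.minEnclosingCircle(pts)
for nm,lo,hi,box,z in [("cover",(20,120,80),(35,255,255),(185,175,50,50),.105),("cover2",(20,120,80),(35,255,255),(190,120,40,40),.005),("wing",(3,150,100),(14,255,255),(305,177,50,50),.092+.007-.007),("foot",(100,120,40),(125,255,255),(305,177,50,50),.029)]:
    c,st,r,ci=blob(lo,hi,box); print(nm,c,st,r,ci,"ray c",ray("top",*c,z).round(4),"circ",ray("top",*ci[0],z).round(4))
# tray: white mask
m=cv2.inRange(h,(0,0,150),(180,60,255)); m2=np.zeros_like(m); m2[155:235,100:172]=m[155:235,100:172]
r=cv2.minAreaRect(np.argwhere(cv2.morphologyEx(m2,cv2.MORPH_OPEN,np.ones((3,3))))[:,::-1].astype(np.float32)); print("tray",r,ray("top",*r[0],.011)); print([ray("top",*p,.011).round(3)[:2] for p in cv2.boxPoints(r)])
for nm,p,z in[("cyl top",(255,193),.223),("bottle",(224,170),.14),("white",(316,174),.083),("beaker",(377,176),.099)]: print(nm,ray("top",*p,z).round(3),ray("top",*p,0).round(3))
```

```text
cover [208.27671233 198.64383562] [198 188  22  22 365] ((208.25001525878906, 198.75), (21.21320343017578, 20.50609588623047), 45.0) ((208.242431640625, 198.67677307128906), 10.820561408996582) ray c [0.469  0.0607 0.105 ] circ [0.4689 0.0608 0.105 ]
cover2 [210.41016334 136.59709619] [198 124  26  26 551] ((210.5, 136.5), (25.0, 25.0), 90.0) ((210.47784423828125, 136.7341766357422), 13.345850944519043) ray c [0.6693 0.0644 0.005 ] circ [0.6688 0.0642 0.005 ]
wing [334.33333333 201.01149425] [329 194  11  16  87] ((334.6981506347656, 201.05661010742188), (16.12334442138672, 6.021972179412842), 60.945396423339844) ((333.0, 202.0), 8.062357902526855) ray c [ 0.4607 -0.305   0.092 ] circ [ 0.4578 -0.3011  0.092 ]
foot [325.58305085 203.22033898] [314 188  31  30 295] ((329.0, 202.5), (29.0, 30.0), 90.0) ((328.8666687011719, 202.5), 15.532898902893066) ray c [ 0.4569 -0.2905  0.029 ] circ [ 0.4591 -0.3007  0.029 ]
tray ((135.5607147216797, 195.4154052734375), (66.4647445678711, 56.50857162475586), 88.80650329589844) [0.48511915 0.29261528 0.011     ]
[array([0.587, 0.383]), array([0.59, 0.21]), array([0.385, 0.203]), array([0.382, 0.374])]
cyl top [ 0.477 -0.072  0.223] [ 0.491 -0.075  0.   ]
bottle [0.547 0.014 0.14 ] [0.564 0.022 0.   ]
white [ 0.541 -0.254  0.083] [ 0.55  -0.267  0.   ]
beaker [ 0.533 -0.431  0.099] [ 0.543 -0.461  0.   ]
```

View pics/c1.png

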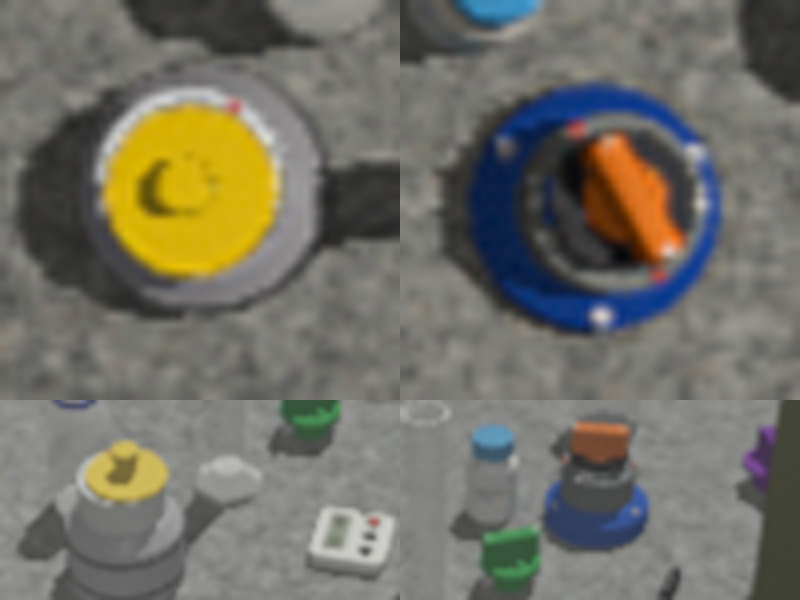

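The crops show a red dot on the vessel rim at about top (214,188). On the dock, the red dots and the wing both lie at about 29° from world x. The cover is at about (0.469, 0.061), so I am setting out for it, staying high over the cylinder.

Emit:
apply_moves(targets=[[[0,0,0.9,0,0,0,0.3],[0,0,1.7,0,0,0,0.4],[0.4,0.8,1.8,0,0,0,0.4],[0.8,1.6,1.8,0,0,0,0.4],[1.2,2.4,1.8,0,0,0,0.4],[1.6,3.2,1.8,0,0,0,0.4],[2.0,4.0,1.8,0,0,0,0.4],[2.4,4.8,1.8,0,0,0,0.4],[2.9,5.6,1.8,0,0,0,0.4],[3.3,6.4,1.8,0,0,0,0.4]]])

```text
t: 1.1
tcp_pos: [0.3543, -0.1681, 0.3401]
tcp_rot: [[0.933, 0.359, 0.0], [0.359, -0.933, 0.0], [0.0, 0.0, -1.0]]
ft_force: [0.4, 0.7, 1.0]
grip_width: 0.599
finger_force: 0.0
```

Run:
```python
from h import *
s=env.get_state(); print(s["t"],s["joint_positions"].round(3),s["tcp_pos"],s["tcp_rot"].round(3),s["grip_width"])
for nm,p,z in[("rim dots mid",(331.75,201.7),.06),("r1",(326.7,192.6),.06),("r2",(336.8,211),.06),("wing mid",(334.44,200.75),.099),("w1",(330.8,194),.099),("w2",(338,207.6),.099),("v red",(213.9,187.9),.1)]: print(nm,ray("top",*p,z).round(4))
```

```text
1.1 [-0.443  0.004 -0.211  1.356  0.     2.331] [ 0.3543439  -0.16811418  0.34008156] [[ 0.933  0.359  0.   ]
 [ 0.359 -0.933  0.   ]
 [ 0.     0.    -1.   ]] 0.5994202456959724
rim dots mid [ 0.4601 -0.3036  0.06  ]
r1 [ 0.4875 -0.289   0.06  ]
r2 [ 0.4322 -0.3182  0.06  ]
wing mid [ 0.4611 -0.304   0.099 ]
w1 [ 0.4808 -0.2938  0.099 ]
w2 [ 0.4412 -0.3139  0.099 ]
v red [0.5002 0.0451 0.1   ]
```

Emit:
apply_moves(targets=[[[0.4,0.9,0,0,0,1,0.4],[0.8,1.7,0,0,0,2,0.4],[1.2,2.5,0,0,0,3,0.4],[1.6,3.3,0,0,0,4,0.4],[2.0,4.0,-0.3,0,0,5,0.4],[2.3,4.6,-1,0,0,6,0.4],[2.3,4.6,-1.9,0,0,7,0.4],[2.3,4.6,-2.8,0,0,8,0.4],[2.3,4.6,-2.9,0,0,8,0.4]]])

```text
t: 2.0
tcp_pos: [0.4635, 0.0599, 0.1898]
tcp_rot: [[0.085, 0.996, -0.013], [0.996, -0.085, -0.002], [-0.003, -0.013, -1.0]]
ft_force: [-1.1, -0.1, -0.7]
grip_width: 0.599
finger_force: 0.0
```

Run:
```python
from h import *
s=env.get_state(); print(s["t"],s["joint_positions"].round(3),s["tcp_pos"])
im=snap("scene","s1.png"); snap("top","t1.png")
cv2.imwrite("pics/s1c.png",cv2.resize(cv2.imread("pics/s1.png")[130:255,170:330],None,fx=4,fy=4,interpolation=cv2.INTER_CUBIC))
s0=cv2.cvtColor(cv2.imread("pics/scene0.png"),cv2.COLOR_BGR2HSV)
m=cv2.inRange(s0,(20,110,80),(35,255,255)); m[:, :212]=0; m[:,255:]=0; m[:195]=0;m[230:]=0
x,y,w,h=cv2.boundingRect(m); print(x,y,w,h)
for p in [(.469,.061,.1),(.469+.032,.061,.1)]: print(proj("scene",p))
# left/right extents of disc -> centre column; bottom extent -> front edge
g=cv2.fitEllipse(cv2.convexHull(np.argwhere(m)[:,::-1].astype(np.int32))); print(g, ray("scene",*g[0],.108))
print("knob top proj",proj("scene",(.469,.061,.127)),"tcp proj",proj("scene",s["tcp_pos"]))
```

```text
2.0 [ 0.128  0.208 -0.373  1.002 -0.     1.785] [0.46348791 0.05986375 0.18975352]
222 199 20 14
(np.float64(231.28301688972886), np.float64(206.6838696082931))
(np.float64(223.28050691700417), np.float64(202.73944340363164))
((231.2874755859375, 206.15309143066406), (14.020301818847656, 19.28118324279785), 86.44804382324219) [0.46390589 0.06638914 0.108     ]
knob top proj (np.float64(230.84582702059038), np.float64(199.6195004929209)) tcp proj (np.float64(231.49767242405375), np.float64(182.957483790814))
```

View pics/s1c.png

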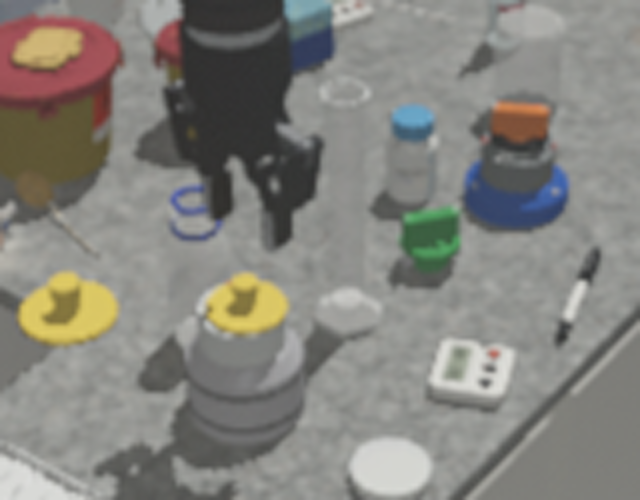

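The gripper hangs above the yellow cover (crop 245,290), and both views agree on the cover's place. I am lowering to the knob and gripping it.

Emit:
apply_moves(targets=[[[0,0,-0.5,0,0,0,0.4],[0,0,-1.0,0,0,0,0.4],[0,0,-1.3,0,0,0,0.4],[0,0,-1.3,0,0,0,0.7],[0,0,-1.3,0,0,0,1],[0,0,-1.3,0,0,0,1],[0,0,-1.3,0,0,0,1],[0,0,-1.1,0,0,0,1],[0,0,-0.7,0,0,0,1]]])

```text
t: 3.0
tcp_pos: [0.4681, 0.06, 0.1608]
tcp_rot: [[0.086, 0.996, -0.002], [0.996, -0.086, -0.0], [-0.0, -0.002, -1.0]]
ft_force: [0.6, 0.0, -0.3]
grip_width: 0.203
finger_force: 58.6
```

Emit:
apply_moves(targets=[[[0,0.2,0.4,0,0,0,1],[0.1,0.9,0.6,0,0,0,1],[0.1,1.7,0.6,0,0,0,1],[0.2,2.5,0.6,0,0,0,1],[0.3,3.3,0.4,0,0,0,1],[0.3,4.1,-0.1,0,0,0,1],[0.3,4.6,-0.8,0,0,0,1],[0.3,4.6,-1.5,0,0,0,1],[0.3,4.6,-2.0,0,0,0,1],[0.3,4.6,-2.2,0,0,0,1]]])

```text
t: 4.0
tcp_pos: [0.4824, 0.2898, 0.0487]
tcp_rot: [[0.085, 0.996, -0.003], [0.996, -0.085, -0.002], [-0.002, -0.003, -1.0]]
ft_force: [-1.0, -0.7, -0.3]
grip_width: 0.203
finger_force: 58.7
```

Run:
```python
from h import *
s=env.get_state(); print(s["tcp_pos"],s["ft_force"],s["grip_width"])
snap("scene","s2.png"); snap("top","t2.png")
cr=lambda im,x,y,w,h,k: cv2.resize(im[y:y+h,x:x+w],None,fx=k,fy=k,interpolation=cv2.INTER_CUBIC)
A=cr(cv2.imread("pics/s2.png"),120,170,140,140,4)[:560]; B=cr(cv2.imread("pics/t2.png"),190,180,40,40,6)
C=np.zeros((560,240,3),np.uint8); C[:240]=B; cv2.imwrite("pics/c2.png",np.hstack([A,C]))
```

```text
[0.48241574 0.28977905 0.04867065] [-1.03663884 -0.74012329 -0.28462232] 0.20335855354912144
```

View pics/c2.png

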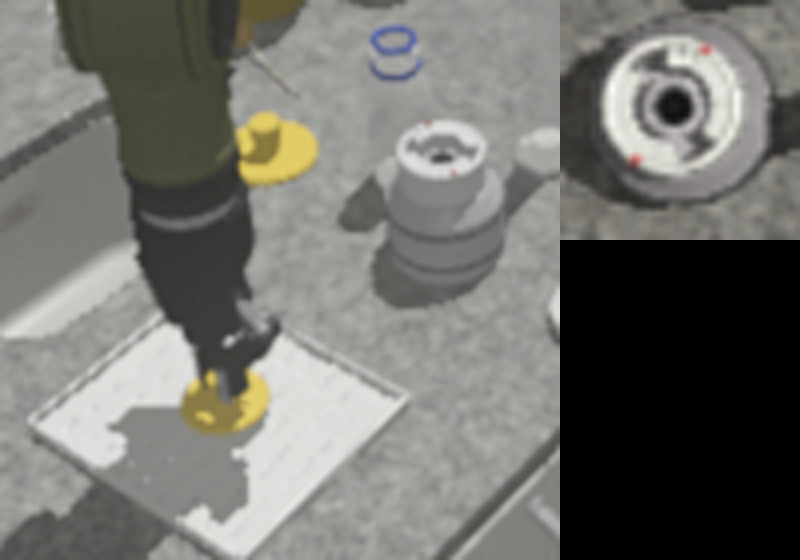

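The cover is held flat above the middle of the tray (225,400). The vessel collar is now visible, with red dots at top pixels (213.8,187.9) and (202.1,206.4) and notches at upper left and lower right. Next I set the cover down.

Emit:
apply_moves(targets=[[[0,0,-0.2,0,0,0,1],[0,0,-0.28,0,0,0,1],[0,0,-0.32,0,0,0,1],[0,0,-0.35,0,0,0,1],[0,0,-0.35,0,0,0,1]]])

```text
t: 4.6
tcp_pos: [0.4845, 0.2903, 0.0359]
tcp_rot: [[0.086, 0.996, 0.002], [0.996, -0.086, 0.001], [0.002, 0.002, -1.0]]
ft_force: [-3.8, -4.2, 15.7]
grip_width: 0.201
finger_force: 60.2
```

Run:
```python
from h import *
im=cv2.imread("pics/t2.png"); h=cv2.cvtColor(im,cv2.COLOR_BGR2HSV)
m=cv2.inRange(h,(0,70,80),(8,255,255))|cv2.inRange(h,(172,70,80),(180,255,255)); m2=m*0; m2[175:225,185:235]=m[175:225,185:235]
n,l,st,c=cv2.connectedComponentsWithStats(m2); print(c[1:],st[1:,4])
P=[ray("top",*c[i],.1) for i in range(1,n)]; print(P)
a,b=ray("top",213.75,187.9,.1),ray("top",202.1,206.4,.1); print((a+b)/2,np.degrees(np.arctan2(*(a-b)[[1,0]])))
# collar white
w=cv2.inRange(h,(0,0,190),(180,60,255)); w2=w*0; w2[180:220,190:230]=w[180:220,190:230]
pts=cv2.convexHull(np.argwhere(w2)[:,::-1].astype(np.int32)); (cx,cy),r=cv2.minEnclosingCircle(pts); print(cx,cy,r,ray("top",cx,cy,.1)); e=cv2.fitEllipse(pts); print(e,ray("top",*e[0],.1))
# scene view
s=cv2.cvtColor(cv2.imread("pics/s2.png"),cv2.COLOR_BGR2HSV)
m=cv2.inRange(s,(0,60,80),(8,255,255))|cv2.inRange(s,(170,60,80),(180,255,255)); m2=m*0; m2[195:220,215:245]=m[195:220,215:245]
n,l,st,c=cv2.connectedComponentsWithStats(m2); print(c[1:],st[1:,4],[ray("scene",*c[i],.1).round(4) for i in range(1,n)])
```

```text
[[213.5 188. ]
 [202.  206.5]] [2 2]
[array([0.49987797, 0.04627109, 0.1       ]), array([0.44673463, 0.07906787, 0.1       ])]
[0.47359191 0.06216775 0.1       ] -32.0175329897478
208.36363220214844 197.0 11.363740921020508 [0.47395685 0.06094823 0.1       ]
((208.4953155517578, 196.9777069091797), (22.12349510192871, 22.581527709960938), 87.26123809814453) [0.47401904 0.06057047 0.1       ]
[] [] []
```

Contact is felt at 15.7 N, so the cover is down. I release and retreat upwards.

Emit:
apply_moves(targets=[[[0,0,0.0,0,0,0,0.6],[0,0,0.0,0,0,0,0.4],[0,0,0.3,0,0,0,0.4],[0,0,1.0,0,0,1,0.4],[0,0,1.9,0,0,2,0.4],[0,0,2.8,0,0,3,0.4],[0,0,3.7,0,0,4,0.4],[0,-0.5,4.6,0,0,5,0.4],[0,-1.2,5.2,0,0,6,0.4],[0,-2.1,5.4,0,0,7,0.4]]])

```text
t: 5.6
tcp_pos: [0.4857, 0.1857, 0.3069]
tcp_rot: [[-0.783, 0.622, 0.007], [0.622, 0.783, 0.003], [-0.004, 0.007, -1.0]]
ft_force: [0.2, -0.5, -0.6]
grip_width: 0.599
finger_force: 0.0
```

Run:
```python
from h import *
s=env.get_state(); print(s["tcp_pos"],s["joint_positions"].round(2))
im=snap("scene","s3.png"); h=cv2.cvtColor(im,cv2.COLOR_RGB2HSV)
m=cv2.inRange(h,(20,110,80),(35,255,255)); m[:245]=0
pts=np.argwhere(m)[:,::-1].astype(np.int32); print(len(pts)); e=cv2.fitEllipse(cv2.convexHull(pts)); print(e,ray("scene",*e[0],.010), proj("scene",(.485,.290,.003)))
```

```text
[0.48570356 0.18568141 0.306851  ] [ 0.37  0.23 -0.03  1.3   0.    1.04]
753
((133.50192260742188, 271.9056091308594), (45.877742767333984, 101.82552337646484), 87.96043395996094) [0.57676218 0.3648035  0.01      ] (np.float64(176.06836504946202), np.float64(272.35368336922386))
```

Emit:
apply_moves(targets=[[[0,-0.9,0.2,0,0,1,0.4],[0,-1.8,0.3,0,0,2,0.4],[-0.1,-2.7,0.3,0,0,3,0.4],[-0.2,-3.6,0.3,0,0,4,0.4],[-0.2,-4.5,0.3,0,0,5,0.4],[-0.3,-5.4,0.3,0,0,6,0.4],[-0.3,-6.3,0.3,0,0,7,0.4],[-0.4,-7.2,0.3,0,0,8,0.4],[-0.4,-8.1,0.3,0,0,8.4,0.4],[-0.5,-9.0,0.2,0,0,8.4,0.4]]])

```text
t: 6.65
tcp_pos: [0.4593, -0.2636, 0.3133]
tcp_rot: [[-0.88, -0.475, 0.001], [-0.475, 0.88, -0.0], [-0.001, -0.001, -1.0]]
ft_force: [2.4, 1.6, -0.8]
grip_width: 0.598
finger_force: 0.0
```

Run:
```python
from h import *
s=env.get_state(); print(s["tcp_pos"],s["joint_positions"].round(2),np.degrees(np.arctan2(s["tcp_rot"][1,0],s["tcp_rot"][0,0])))
im=snap("top","t3.png"); h=cv2.cvtColor(im,cv2.COLOR_RGB2HSV)
m=cv2.inRange(h,(20,110,80),(35,255,255)); m2=m*0; m2[160:235,105:167]=m[160:235,105:167]
pts=np.argwhere(m2)[:,::-1].astype(np.int32); (c,r)=cv2.minEnclosingCircle(pts); print(len(pts),c,r,ray("top",*c,.006))
# wing & dock in scene0, cross check
s0=cv2.cvtColor(cv2.imread("pics/scene0.png"),cv2.COLOR_BGR2HSV)
m=cv2.inRange(s0,(3,150,100),(14,255,255)); m[:,:280]=0; m[:,320:]=0; m[:150]=0; m[185:]=0
print(cv2.boundingRect(m), [proj("scene",(.4605,-.3038,z)) for z in(.073,.099)])
```

```text
[ 0.45928569 -0.26356138  0.31334417] [-0.52  0.25  0.01  1.33  0.   -1.02] -151.6512086782391
318 (136.66822814941406, 195.48130798339844) 10.049772262573242 [0.48520448 0.29054738 0.006     ]
(295, 157, 11, 2) [(np.float64(299.1299562399615), np.float64(162.11290200454903)), (np.float64(299.4789866312302), np.float64(155.96574285548837))]
```

Emit:
apply_moves(targets=[[[0,-0.8,-0.5,0,0,0,0.4],[0,-0.8,-1.4,0,0,0,0.4],[0,-0.8,-2.3,0,0,0,0.4],[0,-0.8,-3.1,0,0,0,0.4],[0,-0.8,-3.8,0,0,0,0.4],[0,-0.8,-4.2,0,0,0,0.4],[0,-0.8,-4.35,0,0,0,0.5],[0,-0.8,-4.35,0,0,0,0.6]]])

```text
t: 7.5
tcp_pos: [0.4585, -0.3009, 0.0946]
tcp_rot: [[-0.881, -0.473, -0.002], [-0.473, 0.881, 0.001], [0.001, 0.002, -1.0]]
ft_force: [0.2, 0.7, 0.4]
grip_width: 0.399
finger_force: 0.0
```

Run:
```python
from h import *
s=env.get_state(); print(s["tcp_pos"],s["ft_force"],s["grip_width"])
snap("scene","s4.png"); snap("top","t4.png")
cr=lambda im,x,y,w,h,k: cv2.resize(im[y:y+h,x:x+w],None,fx=k,fy=k,interpolation=cv2.INTER_CUBIC)
cv2.imwrite("pics/c4.png",np.hstack([cr(cv2.imread("pics/s4.png"),270,120,60,80,6),cr(cv2.imread("pics/t4.png"),300,170,60,80,6)]))
```

```text
[ 0.4584515  -0.3008631   0.09459297] [0.24098492 0.69075461 0.40448856] 0.3989559665704165
```

View pics/c4.png

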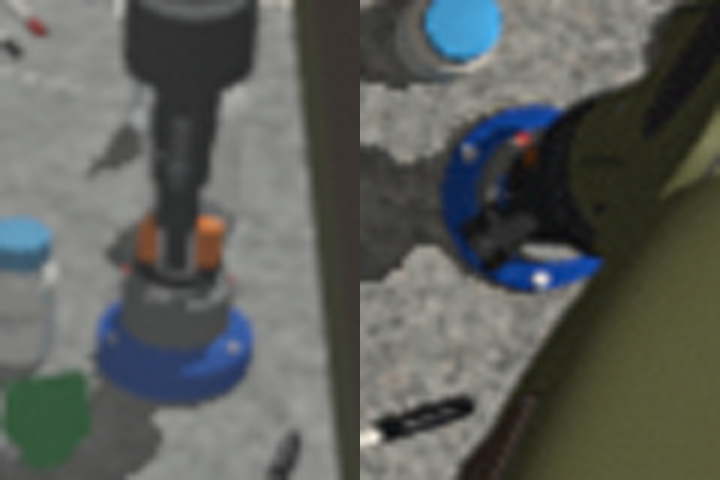

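The finger straddles the orange wing centrally (178,200; the wing spans 137 to 222). Now I close.

Emit:
apply_moves(targets=[[[0.04,-0.05,0,0,0,0,0.7],[0.04,-0.05,0,0,0,0,0.8],[0.04,-0.05,0,0,0,0,0.9],[0.04,-0.05,0,0,0,0,1],[0.04,-0.05,0,0,0,0,1]]])

```text
t: 8.1
tcp_pos: [0.4618, -0.3041, 0.0965]
tcp_rot: [[-0.881, -0.474, 0.002], [-0.474, 0.881, -0.0], [-0.001, -0.001, -1.0]]
ft_force: [0.4, 1.6, 5.6]
grip_width: 0.146
finger_force: 59.8
```

Emit:
apply_moves(targets=[[[0,0,-0.06,0,0,0,1],[0,0,-0.1,0,0,0,1],[0,0,-0.13,0,0,0,1],[0,0,-0.15,0,0,0,1],[0,0,-0.15,0,0,0,1]]])

```text
t: 8.6
tcp_pos: [0.4618, -0.3041, 0.0907]
tcp_rot: [[-0.881, -0.474, 0.003], [-0.474, 0.881, -0.001], [-0.002, -0.002, -1.0]]
ft_force: [-2.8, 4.0, 17.2]
grip_width: 0.151
finger_force: 61.5
```

Emit:
apply_moves(targets=[[[0,0,-0.02,0,0,0,1],[0,0,-0.03,0,0,0,1],[0,0,-0.03,0,0,0,1]]])

```text
t: 8.9
tcp_pos: [0.4618, -0.3041, 0.0906]
tcp_rot: [[-0.881, -0.474, 0.003], [-0.474, 0.881, -0.001], [-0.002, -0.003, -1.0]]
ft_force: [-5.7, 6.6, 28.2]
grip_width: 0.15
finger_force: 62.7
```

It is at the bottom, so the cap is fully pushed down. I ease off slightly and twist anticlockwise.

Emit:
apply_moves(targets=[[[0,0,-0.01,0,0,0.5,1],[0,0,-0.01,0,0,1.2,1],[0,0,-0.01,0,0,2,1],[0,0,-0.01,0,0,2.8,1],[0,0,-0.01,0,0,3.6,1],[0,0,-0.01,0,0,4.4,1],[0,0,-0.01,0,0,4.4,1]]])

```text
t: 9.6
tcp_pos: [0.4604, -0.3039, 0.0903]
tcp_rot: [[-0.446, -0.895, 0.001], [-0.895, 0.446, -0.001], [0.001, -0.001, -1.0]]
ft_force: [-10.0, 7.1, 30.4]
grip_width: 0.149
finger_force: 63.5
```

```bash
cat > st.py <<'E'
from h import *
s=env.get_state(); R=s["tcp_rot"]; print(s["t"],s["tcp_pos"].round(4),"yaw",np.degrees(np.arctan2(R[1,0],R[0,0])).round(2)%360,"F",s["ft_force"].round(1),"T",s["wrist_torque"].round(2),"w",round(s["grip_width"],3),s["joint_positions"].round(2))
E
python3 st.py
```

```text
9.6 [ 0.4604 -0.3039  0.0903] yaw 243.51999999999998 F [-10.    7.1  30.4] T [ 1.28  1.63 -0.  ] w 0.149 [-0.58  0.42 -0.35  0.8  -0.   -1.69]
```

Emit:
apply_moves(targets=[[[0,0,0.03,0,0,0.6,1],[0,0,0.03,0,0,1.3,1],[0,0,0.03,0,0,2,1],[0,0,0.03,0,0,2.6,1],[0,0,0.03,0,0,2.9,1],[0,0,0.03,0,0,2.9,1]]])

```text
t: 10.2
tcp_pos: [0.4593, -0.3035, 0.0904]
tcp_rot: [[-0.059, -0.998, -0.002], [-0.998, 0.059, 0.0], [0.0, 0.002, -1.0]]
ft_force: [-8.7, 5.6, 24.5]
grip_width: 0.147
finger_force: 62.7
```

```bash
python3 st.py
```

```text
10.2 [ 0.4593 -0.3035  0.0904] yaw 266.62 F [-8.7  5.6 24.5] T [ 1.21  1.7  -0.34] w 0.147 [-0.58  0.42 -0.35  0.81 -0.   -2.1 ]
```

Emit:
apply_moves(targets=[[[0,0,0.1,0,0,0.2,1],[0,0,0.2,0,0,0.2,1],[0,0,0.26,0,0,0.2,1],[0,0,0.3,0,0,0.2,1],[0,0,0.3,0,0,0.2,1]]])

```text
t: 10.7
tcp_pos: [0.4604, -0.3031, 0.102]
tcp_rot: [[-0.03, -1.0, -0.002], [-1.0, 0.03, 0.002], [-0.002, 0.002, -1.0]]
ft_force: [-2.0, 3.4, -0.8]
grip_width: 0.15
finger_force: 59.1
```

```bash
python3 st.py
```

```text
10.7 [ 0.4604 -0.3031  0.102 ] yaw 268.27 F [-2.   3.4 -0.8] T [ 1.08  0.51 -0.  ] w 0.15 [-0.58  0.41 -0.33  0.84  0.   -2.12]
```

The cap is free. I lift it and carry it over the cylinder to the vessel.

Emit:
apply_moves(targets=[[[0,0,0.3,0,0,0,1],[0,0,0.8,0,0,0,1],[0,0,1.5,0,0,0,1],[0,0,2.3,0,0,0,1],[0,0,3.1,0,0,0,1],[0,0,3.9,0,0,0,1],[0,0,4.5,0,0,0,1],[0,0.5,4.6,0,0,-0.5,1],[0,1.2,4.6,0,0,-1.2,1],[0,2.0,4.6,0,0,-2,1]]])

```text
t: 11.7
tcp_pos: [0.4629, -0.205, 0.3334]
tcp_rot: [[-0.311, -0.95, 0.004], [-0.95, 0.311, -0.003], [0.002, -0.005, -1.0]]
ft_force: [1.0, 0.4, -1.0]
grip_width: 0.149
finger_force: 59.1
```

Emit:
apply_moves(targets=[[[0,0.8,0,0,0,-0.8,1],[0,1.6,0,0,0,-1.6,1],[0.1,2.4,0,0,0,-2.4,1],[0.2,3.2,0,0,0,-3.2,1],[0.2,4.0,0,0,0,-4,1],[0.3,4.8,0,0,0,-4.8,1],[0.3,5.2,-0.4,0,0,-5.4,1],[0.3,5.3,-1.0,0,0,-5.5,1],[0.3,5.3,-1.8,0,0,-5.5,1],[0.3,5.3,-2.3,0,0,-5.5,1]]])

```text
t: 12.7
tcp_pos: [0.4769, 0.0611, 0.2157]
tcp_rot: [[-0.88, -0.474, 0.002], [-0.474, 0.88, -0.001], [-0.001, -0.002, -1.0]]
ft_force: [-0.0, -0.1, -0.6]
grip_width: 0.146
finger_force: 59.1
```

```bash
python3 st.py
python3 - <<'E'
from h import *
snap("scene","s5.png"); snap("top","t5.png")
cr=lambda im,x,y,w,h,k: cv2.resize(im[y:y+h,x:x+w],None,fx=k,fy=k,interpolation=cv2.INTER_CUBIC)
cv2.imwrite("pics/c5.png",np.hstack([cr(cv2.imread("pics/s5.png"),195,140,80,110,5),cr(cv2.imread("pics/t5.png"),180,160,80,110,5)]))
E
```

```text
12.7 [0.4769 0.0611 0.2157] yaw 208.33 F [-0.  -0.1 -0.6] T [-0.05 -0.03  0.02] w 0.146 [ 0.13  0.2  -0.31  1.06 -0.   -0.37]
```

View pics/c5.png

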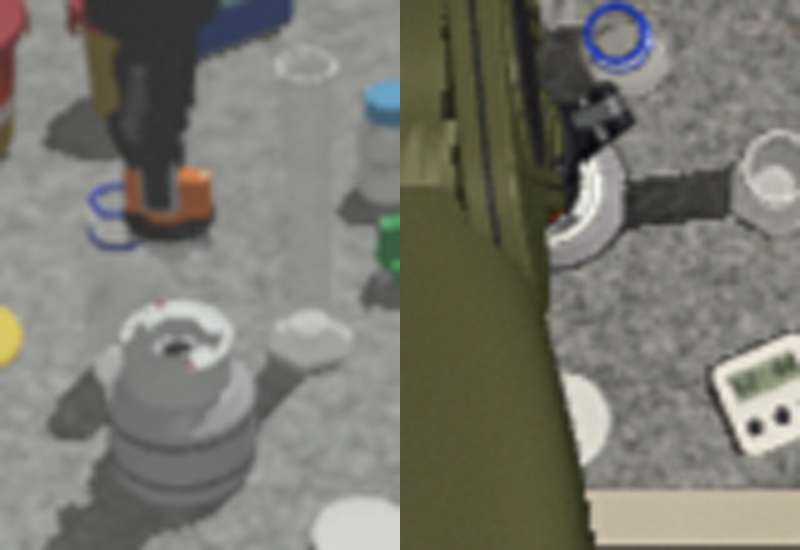

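The cap is held level above the vessel; the vessel's red dots are at scene (226.6,200.2) and (233.0,212.6).

Run:
```python
from h import *
a,b=ray("scene",226.6,200.2,.1),ray("scene",233,212.6,.1); print(a,b,(a+b)/2,np.degrees(np.arctan2(*(a-b)[[1,0]])))
print(proj("scene",env.get_state()["tcp_pos"]-[0,0,.0305-.032]))
```

```text
[0.50107995 0.04543032 0.1       ] [0.44691287 0.07918869 0.1       ] [0.47399641 0.06230951 0.1       ] -31.932257191028157
(np.float64(227.88443306574496), np.float64(174.2232311560085))
```

Emit:
apply_moves(targets=[[[-0.05,0,-0.4,0,0,0,1],[-0.06,0,-0.8,0,0,0,1],[-0.06,0,-1.0,0,0,0,1],[-0.06,0,-1.1,0,0,0,1],[-0.06,0,-1.2,0,0,0,1],[-0.06,0,-1.25,0,0,0,1],[-0.06,0,-1.25,0,0,0,1]]])

```text
t: 13.5
tcp_pos: [0.4735, 0.0609, 0.1554]
tcp_rot: [[-0.881, -0.474, 0.001], [-0.474, 0.881, -0.0], [-0.001, -0.0, -1.0]]
ft_force: [-0.1, -0.4, -1.3]
grip_width: 0.149
finger_force: 59.1
```

```bash
python3 st.py
```

```text
13.5 [0.4735 0.0609 0.1554] yaw 208.27 F [-0.1 -0.4 -1.3] T [-0.02 -0.01 -0.07] w 0.149 [ 0.13  0.24 -0.42  0.9  -0.   -0.37]
```

Both views agree: centre (0.474, 0.062), x at −32°. I lower into the notches.

Emit:
apply_moves(targets=[[[0.01,0.02,-0.08,0,0,0,1],[0.01,0.02,-0.14,0,0,0,1],[0.01,0.02,-0.18,0,0,0,1],[0.01,0.02,-0.22,0,0,0,1],[0.01,0.02,-0.25,0,0,0,1],[0.01,0.02,-0.28,0,0,0,1],[0.01,0.02,-0.28,0,0,0,1]]])

```text
t: 14.2
tcp_pos: [0.4737, 0.062, 0.1411]
tcp_rot: [[-0.881, -0.474, 0.0], [-0.474, 0.881, 0.0], [-0.0, 0.0, -1.0]]
ft_force: [1.4, -0.3, -0.1]
grip_width: 0.146
finger_force: 59.3
```

```bash
python3 st.py
```

```text
14.2 [0.4737 0.062  0.1411] yaw 208.27 F [ 1.4 -0.3 -0.1] T [ 0.03 -0.05 -0.06] w 0.146 [ 0.13  0.26 -0.45  0.87  0.   -0.36]
```

It dropped in freely. Now I push down.

Emit:
apply_moves(targets=[[[0,0,-0.07,0,0,0,1],[0,0,-0.13,0,0,0,1],[0,0,-0.18,0,0,0,1],[0,0,-0.21,0,0,0,1],[0,0,-0.23,0,0,0,1],[0,0,-0.23,0,0,0,1]]])

```text
t: 14.8
tcp_pos: [0.4739, 0.0621, 0.1305]
tcp_rot: [[-0.881, -0.474, 0.001], [-0.474, 0.881, 0.0], [-0.001, -0.0, -1.0]]
ft_force: [-1.7, 0.6, 8.4]
grip_width: 0.148
finger_force: 60.4
```

```bash
python3 st.py
```

```text
14.8 [0.4739 0.0621 0.1305] yaw 208.27 F [-1.7  0.6  8.4] T [-0.02  0.44  0.02] w 0.148 [ 0.13  0.27 -0.46  0.84  0.   -0.36]
```

Emit:
apply_moves(targets=[[[0,0,-0.02,0,0,0,1],[0,0,-0.02,0,0,-0.7,1],[0,0,-0.02,0,0,-1.5,1],[0,0,-0.02,0,0,-2.3,1],[0,0,-0.02,0,0,-3.1,1],[0,0,-0.02,0,0,-3.9,1],[0,0,-0.02,0,0,-4.7,1],[0,0,-0.02,0,0,-5.4,1],[0,0,-0.02,0,0,-6,1],[0,0,-0.02,0,0,-6,1]]])

```text
t: 15.8
tcp_pos: [0.4766, 0.0614, 0.1305]
tcp_rot: [[-0.941, 0.339, 0.007], [0.339, 0.941, -0.002], [-0.007, 0.001, -1.0]]
ft_force: [0.9, -2.5, 9.5]
grip_width: 0.149
finger_force: 60.5
```

```bash
python3 st.py
```

```text
15.8 [0.4766 0.0614 0.1305] yaw 160.17 F [ 0.9 -2.5  9.5] T [-0.58 -0.3  -0.06] w 0.149 [ 0.13  0.27 -0.46  0.83 -0.    0.48]
```

Emit:
apply_moves(targets=[[[0,0,0,0,0,-0.5,1],[0,0,0,0,0,-1.0,1],[0,0,0,0,0,-1.3,1],[0,0,0,0,0,-1.5,1],[0,0,0,0,0,-1.5,1]]])

```text
t: 16.3
tcp_pos: [0.4765, 0.0612, 0.1305]
tcp_rot: [[-0.85, 0.527, 0.006], [0.527, 0.85, -0.002], [-0.007, 0.002, -1.0]]
ft_force: [1.5, -3.1, 10.9]
grip_width: 0.15
finger_force: 60.6
```

```bash
python3 st.py
```

```text
16.3 [0.4765 0.0612 0.1305] yaw 148.22 F [ 1.5 -3.1 10.9] T [-0.7  -0.2   0.01] w 0.15 [ 0.13  0.27 -0.46  0.83 -0.    0.68]
```

Emit:
apply_moves(targets=[[[0,0,0,0,0,-0.15,1],[0,0,0,0,0,-0.25,1],[0,0,0,0,0,-0.25,1]]])

```text
t: 16.6
tcp_pos: [0.4764, 0.0611, 0.1305]
tcp_rot: [[-0.831, 0.556, 0.006], [0.556, 0.831, -0.002], [-0.006, 0.002, -1.0]]
ft_force: [0.2, -3.0, 9.9]
grip_width: 0.148
finger_force: 60.6
```

```bash
python3 st.py
```

```text
16.6 [0.4764 0.0611 0.1305] yaw 146.24 F [ 0.2 -3.   9.9] T [-0.68 -0.17  0.07] w 0.148 [ 0.13  0.27 -0.46  0.83 -0.    0.72]
```

Emit:
apply_moves(targets=[[[0,0,0.06,0,0,0,1],[0,0,0.11,0,0,0,1],[0,0,0.15,0,0,0,1],[0,0,0.17,0,0,0,1],[0,0,0.17,0,0,0,1]]])

```text
t: 17.1
tcp_pos: [0.4737, 0.0622, 0.137]
tcp_rot: [[-0.832, 0.555, 0.0], [0.555, 0.832, 0.001], [0.0, 0.001, -1.0]]
ft_force: [1.9, -0.0, 2.8]
grip_width: 0.149
finger_force: 59.5
```

```bash
python3 st.py
```

```text
17.1 [0.4737 0.0622 0.137 ] yaw 146.28 F [ 1.9 -0.   2.8] T [-0.14 -0.56 -0.  ] w 0.149 [ 0.13  0.26 -0.45  0.86  0.    0.72]
```

Emit:
apply_moves(targets=[[[0,0,0.03,0,0,0,1],[0,0,0.05,0,0,0,1],[0,0,0.05,0,0,0,1]]])

```text
t: 17.4
tcp_pos: [0.4734, 0.0622, 0.1374]
tcp_rot: [[-0.832, 0.555, -0.002], [0.555, 0.832, 0.0], [0.002, -0.001, -1.0]]
ft_force: [7.7, 0.6, -13.7]
grip_width: 0.147
finger_force: 59.5
```

```bash
python3 st.py
```

```text
17.4 [0.4734 0.0622 0.1374] yaw 146.28 F [  7.7   0.6 -13.7] T [-0.   -1.66 -0.06] w 0.147 [ 0.13  0.26 -0.45  0.86  0.    0.72]
```

The lift is resisted at the locked height, so the cap has caught. I go back to neutral, release and retreat straight up.

Emit:
apply_moves(targets=[[[0,0,-0.04,0,0,0,1],[0,0,-0.04,0,0,0,0.8],[0,0,-0.04,0,0,0,0.5],[0,0,-0.04,0,0,0,0.4],[0,0,0.3,0,0,0,0.4],[0,0,1,0,0,0,0.4],[0,0,1.8,0,0,0,0.4],[0,0,2.7,0,0,0,0.4],[0,0,3.6,0,0,0,0.4]]])

```text
t: 18.3
tcp_pos: [0.4725, 0.0619, 0.3212]
tcp_rot: [[-0.832, 0.555, -0.001], [0.555, 0.832, 0.0], [0.001, -0.001, -1.0]]
ft_force: [0.6, 0.6, 0.5]
grip_width: 0.599
finger_force: 0.0
```

Emit:
apply_moves(targets=[[[-0.4,0,0.3,0,0,0,0.4],[-1.2,0,0.3,0,0,0,0.4],[-2,0,0.3,0,0,0,0.4],[-2.5,0,0.3,0,0,0,0.4],[-2.5,0,0.3,0,0,0,0.4]]])

```text
t: 18.8
tcp_pos: [0.3447, 0.0617, 0.3349]
tcp_rot: [[-0.832, 0.555, -0.002], [0.555, 0.832, 0.0], [0.001, -0.001, -1.0]]
ft_force: [0.7, 0.7, 0.0]
grip_width: 0.599
finger_force: 0.0
```

```bash
python3 st.py
python3 - <<'E'
from h import *
snap("scene","s6.png"); snap("top","t6.png")
cr=lambda im,x,y,w,h,k: cv2.resize(im[y:y+h,x:x+w],None,fx=k,fy=k,interpolation=cv2.INTER_CUBIC)
cv2.imwrite("pics/c6.png",np.hstack([cr(cv2.imread("pics/s6.png"),140,150,140,150,4),cr(cv2.imread("pics/t6.png"),185,160,40,100,6)]))
E
```

```text
18.8 [0.3447 0.0617 0.3349] yaw 146.31 F [0.7 0.7 0. ] T [-0.01 -0.1   0.  ] w 0.599 [ 0.18 -0.07 -0.29  1.35  0.    0.76]
```

View pics/c6.png

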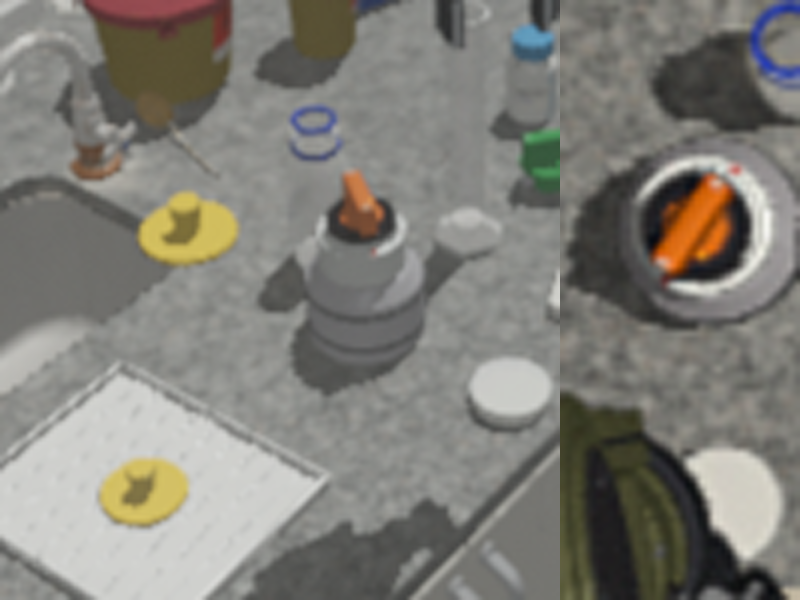

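The cap sits level on the vessel with its wing along the red dots (at about −33°). The cover lies flat in the tray (145,490), and the bottle and cylinder are still standing.

```bash
python3 -c "
from rig import env
print(env.close_job())"
```

```text
the job is handed in; nothing more can be done
None
```

The job is handed in at about 19 s of robot time: the cap is locked on the vessel with the gripper clear, the dust cover lies flat in the tray, and no bystander was seen to move; the hand-in call returned no verdict.

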